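# Index the drill jig to the next hole

### The arm

A 6-joint arm with a two-finger parallel gripper is mounted at the origin on the work surface. World frame = base frame: x ahead of the robot, y to its left, z up, the work surface at z = 0. Lengths are in mm, angles in rad, forces in N, time in s.
With the tool pointing down it reaches from about 350 to 925 mm from the base axis. Payload 6.4 kg.
Tool frame: the origin (TCP) lies midway between the tips of the shut fingers; the grasp point (between the pads) lies 19 mm behind it; z points along the fingers, y is the direction in which the jaws open and shut (so a half turn about z gives the same grasp; the last joint's range is limited). The gripper opens to 94 mm and grips with 3 to 60 N. Pads are 16 mm wide; open, the fingers measure 119 mm over their backs; the gripper's body (75 mm by 177 mm) begins 78 mm behind the grasp point.
Start: joints at [-1.459, 0.245, 1.558, -0, 1.339, -0.174], TCP at [183.256, -623.643, 205.455] pointing down, gripper open.
Joint ranges: [-3.13, 3.13], [-1.02, 2.26], [0.13, 2.54], [-0.95, 4.09], [0.21, 2.88], [-2.74, 2.74]. Speed limits (rad/s): [2.57, 2.57, 3.14, 3.14, 3.14, 3.14].

### API

Orientations are given as a 3x3 rotation matrix whose columns are the frame's x, y, z axes.
In Python, from station import * gives the robot as it stands. Calls block until the motion is done:
- reach(position, orientation): joint-space move of the TCP to a pose.
- movel(position, orientation=None, rate=150, max_force=None): straight line of the TCP; orientation=None keeps the orientation; rate is the mean speed in mm/s. With max_force (N) it stops when the force on the tool has changed by that much, and returns True; else False.
- goto_joints(angles): joint-space move.
- set_gripper(opening, strength=None): finger opening in mm; strength is the grip in N (None keeps the last); returns when the fingers have stopped.
- hold(seconds).
- solve_ik(position, orientation): joint angles nearest the present ones, or None.
- get_state(): the state.
- capture(name): name is "side" or "top" or "wrist"; returns the picture (480x640x3 uint8, red, green, blue); there is no depth.
- camera_params(name): a dict with "intrinsics" (3x3 intrinsics, pixels), "rvec" (rotation vector, rad) and "tvec" (3), from world to camera coordinates, as OpenCV has them. Camera axes: x right, y down, z forward; pixel columns grow to the right and rows downward; lengths in mm; the calibration is good to about 2 mm. The wrist camera is an equidistant fisheye: a pixel r from the principal point sees the ray r / f radians off the axis. A picture is of the moment at which its call begins: read the wrist's pose just before it. camera_params takes no time and is no camera call; for the wrist camera it gives the pose at the moment of the call.
A pose or a line that the arm cannot do raises PlanningError and nothing moves.
- finish_job(): hands the job in, once; it reports no verdict.
The state is a dict: "time_s": time; "qpos": joint angles; "joint_vel": joint speeds; "effort": joint torques, N m; "tool_pos": TCP position; "tcp_rot": TCP orientation; "wrist_force": force on the tool from outside, world axes, zero at the start; "wrist_torque": the same for the moment, N m; "gripper_width": finger opening in mm.
Only numpy, scipy, OpenCV 4.12 (cv2) and the standard library are available. Lean on these libraries where they do the work, as an engineer would, in place of code of your own. Each camera call takes 0.05 s, during which the arm holds its last target.

### The job

The hub on the indexing drill jig is ready for its next bolt hole: with a fingertip press the mushroom-headed index plunger in, turn the table one hole clockwise (seen from above) with the plunger, and let the plunger spring fully up so that it locks in that next hole. Push only: do not grip the plunger knob, and leave the gear, bearing, spanner and oil bottle where they lie.

Things in the scene. Friction and masses are not known exactly. Their poses are not given: they have to be found in the camera images.
- jig_base: Fixed grey round base of the drill jig, 292 mm across, bolted down. Origin: on the bench under the table's vertical turning axis. Its steel index ring (top 48 mm high) has six holes 60 degrees apart on a 115 mm radius, joined by a slot. In its frame the plunger starts in the hole on +x; the next hole clockwise is at -60 degrees. Hub clamped mid-table: 120 mm across, nut top 125 mm high.
- drill_bush (a point): Top of the drill bush, 121 mm above the bench, over the hub's flange, at the inner end of a fixed arm 30 mm wide whose post (24 mm thick, 132 mm high) stands 163 mm from the axis, at +120 degrees in the base's frame. Not part of the work.
- start_hole (a point): Mouth of the index hole in which the plunger starts, fixed to the base, 115 mm from the axis, 48 mm above the bench
- index_table (a joint): Turning angle of the steel table (164 mm across) and its radial arm (34 mm wide, top 62 mm high) that carries the plunger: 0 at the start, growing CLOCKWISE seen from above, 1.047 rad at the next hole. It drags lightly (0.08 N m, about 0.7 N at the plunger) and stays where left. Locked, with about 0.01 rad of play, while the plunger is up in a hole.
- plunger (a joint): How far the plunger is pressed down: 0 up (locked), 0.014 m bottom stop; spring 5 N rising to 9 N. It leaves the hole at 0.010: held at 0.011 to 0.014 and moved sideways round the axis it takes the table along (fingertip friction is enough, creeping a few mm). Let go between holes it stays at 0.010 and can be pushed on; it springs up by itself within about 2 mm of a hole's middle.
- plunger_top (a point): Middle of the flat top of the plunger's black mushroom knob, which goes round with the table, 115 mm from the axis: knob 40 mm across, 12.5 mm high, flat 33 mm across; top 100 mm above the bench when up. Under it a 9 mm stem runs down to the arm's boss (36 mm across, 67 mm high, with a 20 mm collar up to 71 mm).
- next_hole (a point): Mouth of the next hole clockwise in the index ring, fixed to the base: the plunger must lock here. On the 115 mm radius, 48 mm above the bench.
- gear: Loose dark steel gear lying flat on the bench, 93 mm across, 32 mm high; origin under its middle. To be left where it lies.
- bearing: Loose steel ball bearing lying flat, 72 mm across, 18 mm high; origin under its middle. To be left where it lies.
- spanner: Loose steel spanner, 190 mm long, lying flat along its x axis; origin under its middle. To be left where it lies.
- oil_bottle: Loose grey oil bottle standing upright, 60 mm across, 150 mm high; origin under its middle. To be left where it lies.

How it is judged (in metres and radians):
On the way, in this order (a step that is already met when the one before it is completed fails the run):
1. the plunger is pressed in until it leaves its hole (value of joint plunger above 0.009 m and value of joint index_table below 0.3 rad), for 0.1 s.
2. the table has been turned clockwise, more than half way to the next hole (value of joint index_table above 0.55 rad), for 0.1 s.
At the end, for the whole second after the job is handed in: The table stands one hole (60 degrees, within 0.03 rad) clockwise of its start, at rest, with the plunger fully up (within 2 mm) and locked in the next hole; the gear, bearing, spanner and oil bottle are within 20 mm of where they lay (value of joint index_table between 1.017 and 1.077 rad and value of joint plunger below 0.002 m and horizontal distance between plunger_top and next_hole below 0.004 m and velocity of joint index_table between -0.02 and 0.02 rad/s and distance of each of gear, bearing, spanner, oil_bottle from where it was at the start of the episode below 0.02 m); the robot touches nothing.
It fails at once if the plunger knob is taken between the fingers instead of being pushed (z of the grasp point in the frame of plunger_top below 0.008 m and horizontal distance between the grasp point and plunger_top below 0.015 m).
It fails at once if a bystander (gear, bearing, spanner or oil bottle) is lifted, carried or shoved aside (distance of any of gear, bearing, spanner, oil_bottle from where it was at the start of the episode above 0.02 m).
It also fails if it takes over 40 s, if anything falls off the work surface, if the arm or the gripper's body presses on something with over 40 N, if the wrist force passes 120 N, or if a joint passes its speed limit or range.

## Working session

There is one attempt and no reset: what is moved stays moved. The work goes in short steps, each a Python script; the robot and the scene stay as the last script left them, time stands still between calls to the robot, and variables do not carry over. Pictures are saved under pics/ and viewed, and the job is handed in when it is done.

```bash
mkdir -p pics; ls
python3 - <<'E'
from station import *
import cv2
for n in ["side","top","wrist"]:
    p=camera_params(n); print(n,p)
    cv2.imwrite(f"pics/{n}0.png",capture(n)[:,:,::-1])
s=get_state(); print(s["time_s"],s["tool_pos"],s["tcp_rot"],s["gripper_width"])
E
```

```text
pics
side {'intrinsics': array([[514.98709055,   0.        , 323.90154006],
       [  0.        , 514.98709055, 238.66099739],
       [  0.        ,   0.        ,   1.        ]]), 'rvec': array([ 1.02778071, -2.49178725,  0.97518658]), 'tvec': array([401.20465337, 378.73999493, 960.67072917])}
top {'intrinsics': array([[477.47336372,   0.        , 310.10810583],
       [  0.        , 477.47336372, 244.72480834],
       [  0.        ,   0.        ,   1.        ]]), 'rvec': array([ 2.19763456, -2.1785621 ,  0.09501677]), 'tvec': array([ -20.02604198,  555.98618298, 1076.20642577])}
wrist {'intrinsics': array([[371.64829954,   0.        , 321.68225555],
       [  0.        , 371.64829954, 243.29977384],
       [  0.        ,   0.        ,   1.        ]]), 'rvec': array([-2.32151243,  1.73617602,  0.25490696]), 'tvec': array([-648.83938827,  -29.32716255,  391.8259036 ])}
0.15 [ 183.212515   -623.17305909  204.64379308] [[ 9.59430581e-01  2.81944917e-01 -1.54815902e-04]
 [ 2.81944844e-01 -9.59429544e-01  1.43338822e-03]
 [ 2.55601573e-04 -1.41888604e-03 -9.99998961e-01]] 94.0786936754499
```

View pics/side0.png

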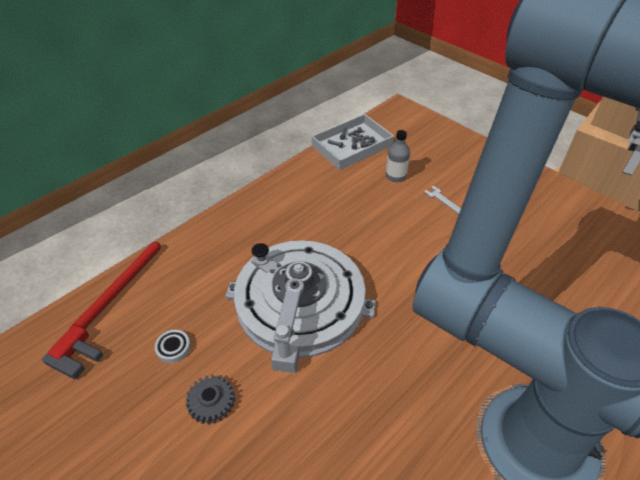

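View pics/top0.png

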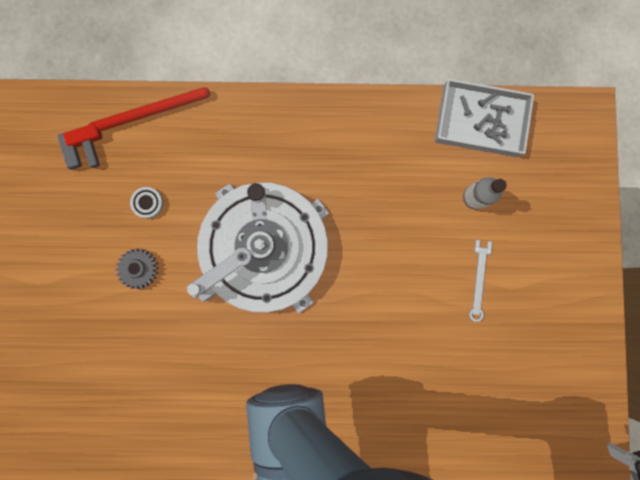

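View pics/wrist0.png

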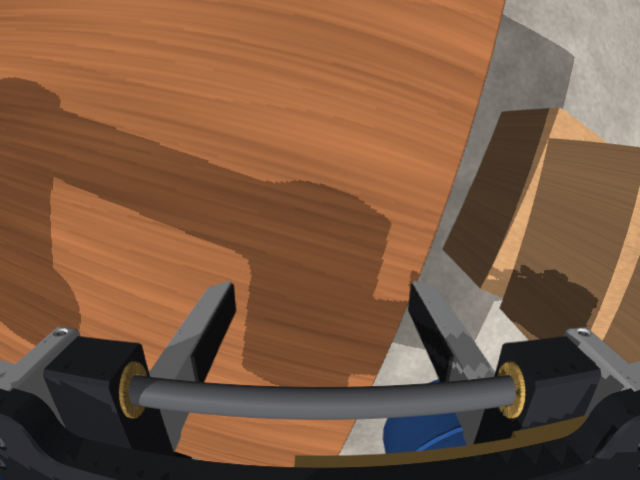

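Run:
```python
import cv2
a=cv2.imread("pics/side0.png")[225:385,220:390]; b=cv2.imread("pics/top0.png")[175:320,185:335]
cv2.imwrite("pics/c1.png",cv2.resize(a,None,fx=4,fy=3.75 and 4,interpolation=2)[:600]); cv2.imwrite("pics/c2.png",cv2.resize(b,None,fx=4,fy=4,interpolation=2))
```

```text
(no output)
```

View pics/c1.png

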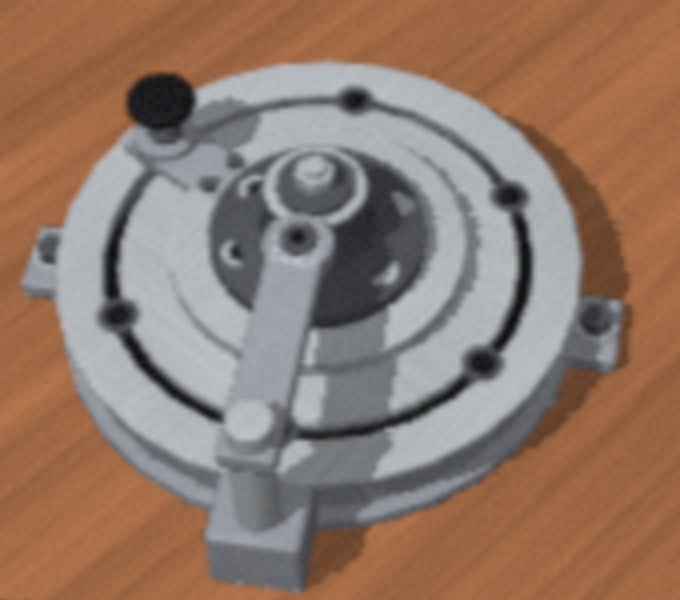

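View pics/c2.png

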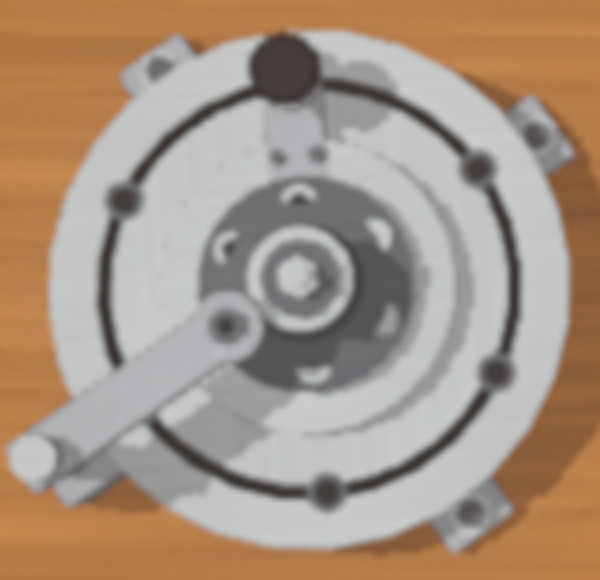

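```bash
cat > h.py <<'E'
import numpy as np, cv2
from scipy.optimize import least_squares
from station import *
P={n:camera_params(n) for n in("side","top")}
def proj(n,X):
    p=P[n]; return cv2.projectPoints(np.float64(X).reshape(-1,1,3),p["rvec"],p["tvec"],p["intrinsics"],None)[0].reshape(-1,2)
off={"side":(220,225),"top":(185,175)}
def full(n,u): return (np.array(u,float)+.5)/4-.5+np.array(off[n])
def tri(us,ut):
    return least_squares(lambda X:np.r_[proj("side",X)[0]-us,proj("top",X)[0]-ut],[500,0,80]).x
E
python3 - <<'E'
from h import *
S=full("side",[(355,99),(510,195),(483,362),(118,315)]);T=full("top",[(479,168),(496,373),(327,493),(123,200)])
ang=-np.radians([60,120,180,300])
for a,b in zip(S,T): print("hole",tri(a,b))
k=tri(full("side",[(160,99)])[0],full("top",[(284,68)])[0]); print("knob",k)
def m(q): 
    a=ang+q[2]; return np.c_[q[0]+115*np.cos(a),q[1]+115*np.sin(a),np.full(4,q[3])]
for use in("side","top","both"):
    f=lambda q: np.r_[*( [(proj("side",m(q))-S).ravel()] if use!="top" else []),*([(proj("top",m(q))-T).ravel()] if use!="side" else []), (q[3]-48)/3]
    r=least_squares(f,[550,100,0,48]); q=r.x
    print(use,q,"rms px",np.sqrt(np.mean(r.fun**2)),"knob pred",q[0]+115*np.cos(q[2]),q[1]+115*np.sin(q[2]))
s=get_state();print(np.hypot(*k[:2]))
E
```

```text
hole [617.80495069  -1.25264359  47.0209816 ]
hole [502.37829219 -11.8600359   48.46995134]
hole [435.04479743  81.35306412  48.64345795]
hole [597.24723712 198.04539079  46.80471947]
knob [664.78984322 104.46513001  94.14616665]
side [5.49665723e+02 9.30620634e+01 1.04347485e-01 4.80349924e+01] rms px 0.07979765168480367 knob pred 664.040208315691 105.04025932328997
top [5.49790183e+02 9.26364453e+01 9.86808042e-02 4.83661077e+01] rms px 0.18028729415000255 knob pred 664.2307082472115 103.96632860610231
both [5.49777486e+02 9.28293678e+01 1.01185377e-01 4.79702726e+01] rms px 0.1787878101740431 knob pred 664.1892751501822 104.44583992559885
672.9476198284161
```

```bash
cat >> h.py <<'E'
C=np.array([549.8,92.8]); YAW=0.101; R=115.
def at(theta,r=R):  # theta clockwise from start
    a=YAW-theta; return C+r*np.array([np.cos(a),np.sin(a)])
def ori(yaw):
    c,s=np.cos(yaw),np.sin(yaw); return np.array([[c,s,0],[s,-c,0],[0,0,-1.]])
O=ori(1.70)
def st():
    s=get_state(); print("t",round(s["time_s"],2),"tcp",np.round(s["tool_pos"],2),"F",np.round(s["wrist_force"],2)); return s
E
python3 - <<'E'
from h import *
set_gripper(0,20)
p=get_state()["tool_pos"]; movel([p[0],p[1],260],rate=200)
reach([*at(0),150],O); s=st()
print(np.round(s["tcp_rot"],3),s["gripper_width"],np.round(s["qpos"],2))
cp=camera_params("wrist"); cv2.imwrite("pics/w1.png",capture("wrist")[:,:,::-1]); cv2.imwrite("pics/s1.png",capture("side")[:,:,::-1])
R_=cv2.Rodrigues(cp["rvec"])[0]
X=R_@np.array([*at(0),100.])+cp["tvec"]; th=np.arctan2(np.hypot(X[0],X[1]),X[2]);ph=np.arctan2(X[1],X[0])
print("expected knob px",cp["intrinsics"][0,0]*th*np.array([np.cos(ph),np.sin(ph)])+cp["intrinsics"][:2,2])
E
```

```text
t 5.08 tcp [664.43 103.6  150.14] F [-0.23 -0.33  0.44]
[[-0.128  0.992  0.   ]
 [ 0.992  0.128 -0.   ]
 [-0.     0.    -1.   ]] 0.45946667969430366 [-0.01  0.35  1.54 -0.    1.26 -0.14]
expected knob px [320.75841879 265.38111703]
```

```bash
sleep 1
```

```text
(no output)
```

View pics/w1.png

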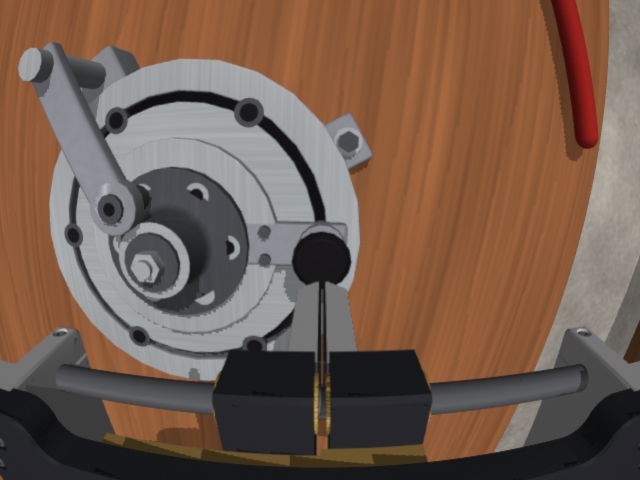

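View pics/s1.png

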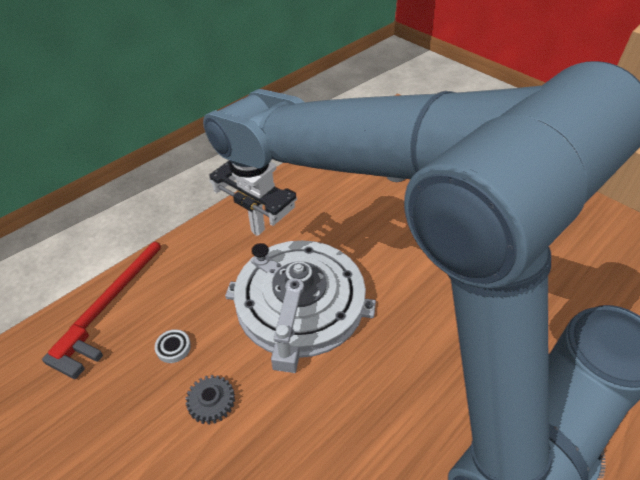

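Run:
```python
from h import *
movel([*at(0),108],O,rate=80); hold(0.2); st()
print(movel([*at(0),92],O,rate=12,max_force=3)); s=st()
```

```text
t 6.05 tcp [664.71 104.39 108.79] F [ 0.52 -0.43 -0.07]
True
t 6.83 tcp [664.16 104.37  99.52] F [-0.77  0.76  3.15]
```

Run:
```python
from h import *
movel([*at(0),94],O,rate=20); st()
movel([*at(0),87.5],O,rate=20); st(); hold(0.2); st()
```

```text
t 7.22 tcp [664.24 104.39  94.31] F [-1.34  0.1   5.23]
t 7.7 tcp [664.25 104.37  88.2 ] F [-3.45  0.02  7.29]
t 7.9 tcp [664.28 104.4   88.27] F [-2.47  0.08  7.07]
```

Run:
```python
from h import *
movel([*at(0),86.8],O,rate=20); st()
for t in np.linspace(0,1.0472,13)[1:7]:
    movel([*at(t),86.8],O,rate=40)
    st()
cv2.imwrite("pics/w2.png",capture("wrist")[:,:,::-1]); cv2.imwrite("pics/s2.png",capture("side")[:,:,::-1])
```

```text
t 8.15 tcp [664.24 104.42  87.57] F [-2.05 -1.07  6.69]
t 8.55 tcp [665.21  94.06  87.78] F [-1.91 -0.02  7.14]
t 8.95 tcp [665.18  84.02  87.98] F [-1.43 -0.55  8.21]
t 9.35 tcp [664.19  74.08  88.09] F [-1.3  -0.62  7.14]
t 9.75 tcp [662.22  64.26  88.16] F [-1.05 -0.26  7.69]
t 10.15 tcp [659.4   54.63  88.18] F [-0.42  0.25  6.43]
t 10.55 tcp [655.72  45.29  88.21] F [-0.38 -0.77  7.46]
```

```bash
sleep 1
```

```text
(no output)
```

View pics/w2.png

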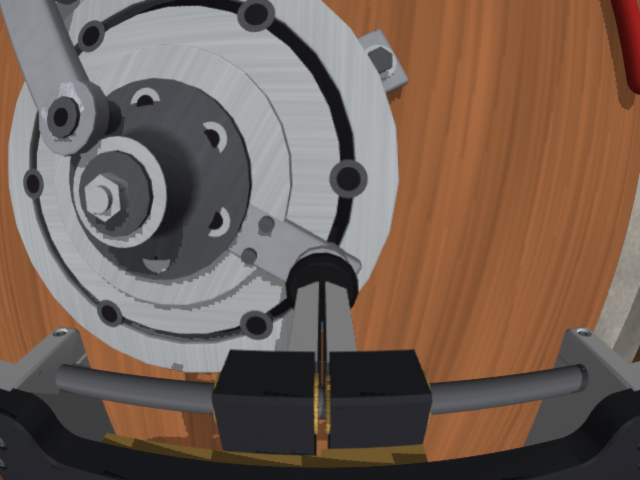

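The wrist view shows that the table has turned with the plunger: the knob at (322,280) is still centred under the fingertip, and the start hole at (348,179) is now empty. I'll continue to the next hole.

Run:
```python
from h import *
for t in np.linspace(0,1.0472,13)[7:]:
    movel([*at(t),86.4],O,rate=40)
hold(0.2); st()
cv2.imwrite("pics/w3.png",capture("wrist")[:,:,::-1])
```

```text
t 13.25 tcp [618.39  -0.93  87.91] F [ 0.32 -1.65  7.41]
```

```bash
sleep 1
```

```text
(no output)
```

View pics/w3.png

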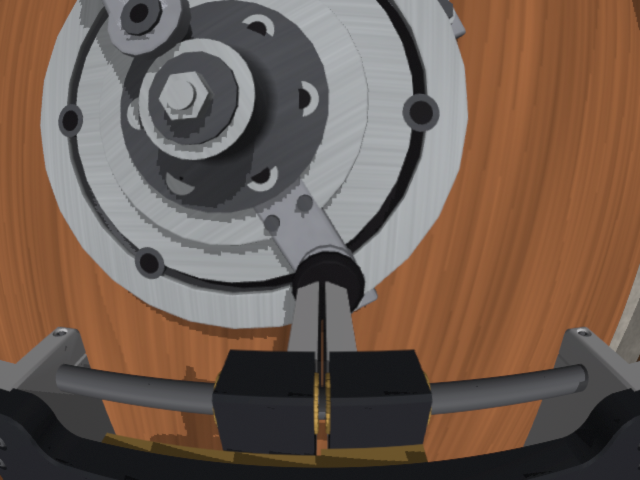

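The knob centre is at about x=328 against 322 for the fingertip, so it lags by about 3 mm as expected. I'll creep forward 3 mm, then lift while watching the force.

Run:
```python
from h import *
movel([*at(1.0472+3/115),86.4],O,rate=10); st()
for z in (89,92,95,98):
    movel([*at(1.0472+3/115),z],O,rate=20); st()
cv2.imwrite("pics/w4.png",capture("wrist")[:,:,::-1])
```

```text
t 13.75 tcp [616.15  -2.49  88.  ] F [-0.31  0.32  7.02]
t 14.03 tcp [616.07  -2.52  90.5 ] F [ 0.41 -0.72  7.33]
t 14.33 tcp [615.7   -2.71  93.14] F [ 0.59 -1.96  6.07]
t 14.63 tcp [614.89  -3.02  96.11] F [-2.32 -2.77  7.29]
t 14.93 tcp [614.72  -2.67  98.61] F [-1.82 -2.74  5.92]
```

```bash
sleep 1
```

```text
(no output)
```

View pics/w4.png

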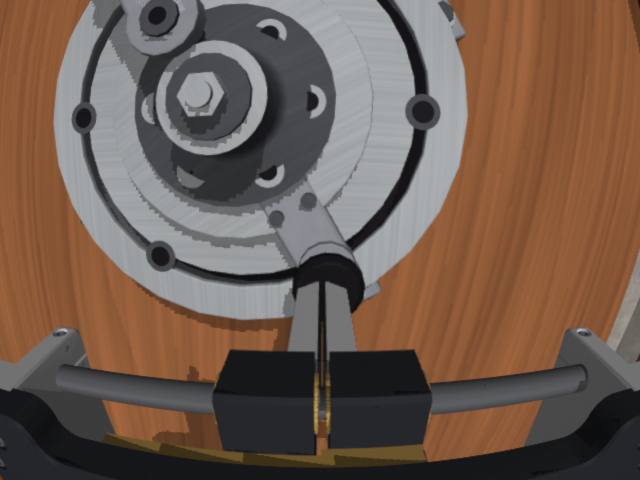

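Spring force is still about 5.5 N at z=98.6, so the plunger followed the finger up, which means it is in the hole. I'll retract and verify.

Run:
```python
from h import *
p=get_state()["tool_pos"]
movel([*p[:2],103],O,rate=30); st()
movel([*p[:2],160],O,rate=100)
movel([p[0]-30,p[1]-180,260],O,rate=250); hold(.2); st()
for n in("side","top","wrist"):
    cv2.imwrite(f"pics/{n}5.png",capture(n)[:,:,::-1])
a=cv2.imread("pics/side5.png")[225:385,220:390]; b=cv2.imread("pics/top5.png")[175:320,185:335]
cv2.imwrite("pics/c51.png",cv2.resize(a,None,fx=4,fy=4,interpolation=2)[:600]); cv2.imwrite("pics/c52.png",cv2.resize(b,None,fx=4,fy=4,interpolation=2))
for z in(100,90):
  k=[[*at(1.0472),z]]
  print(z,[(proj(n,k)[0]-off[n]+.5)*4-.5 for n in("side","top")], [(proj(n,[[*at(0),z]])[0]-off[n]+.5)*4-.5 for n in("side","top")])
```

```text
t 15.3 tcp [614.17  -2.23 102.38] F [-0.21  0.18  0.31]
t 17.2 tcp [ 584.57 -181.42  259.06] F [-0.12  0.3  -0.04]
100 [array([353.79917756,  39.25496024]), array([477.13583408, 155.66417876])] [array([160.41166312,  92.65336582]), array([282.63340673,  66.60469131])]
90 [array([354.13585817,  51.11025072]), array([477.16393261, 158.26503484])] [array([161.98231002, 104.45861971]), array([284.53409068,  70.05687624])]
```

```bash
sleep 1
```

```text
(no output)
```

View pics/c51.png

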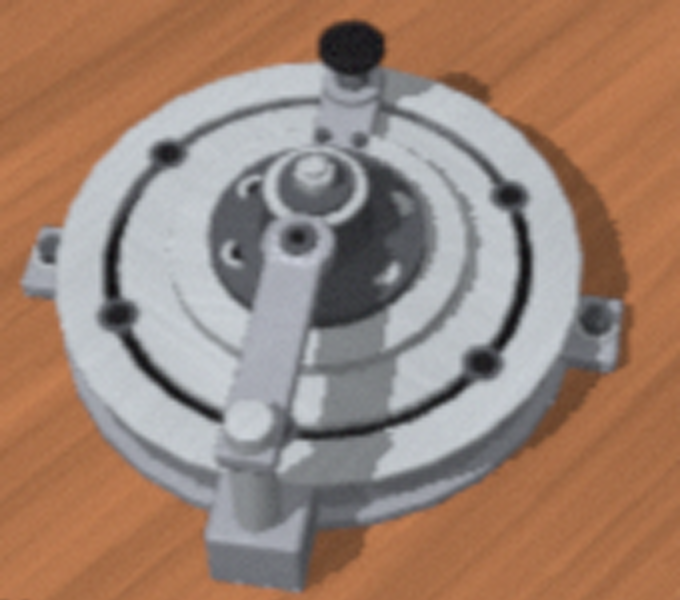

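View pics/c52.png

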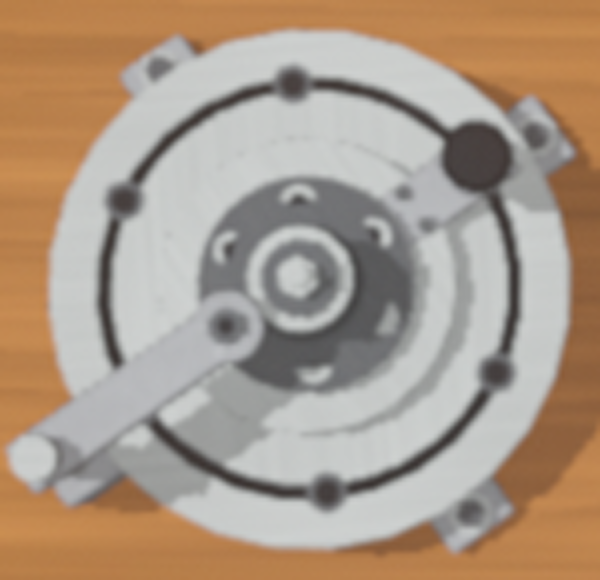

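View pics/top5.png

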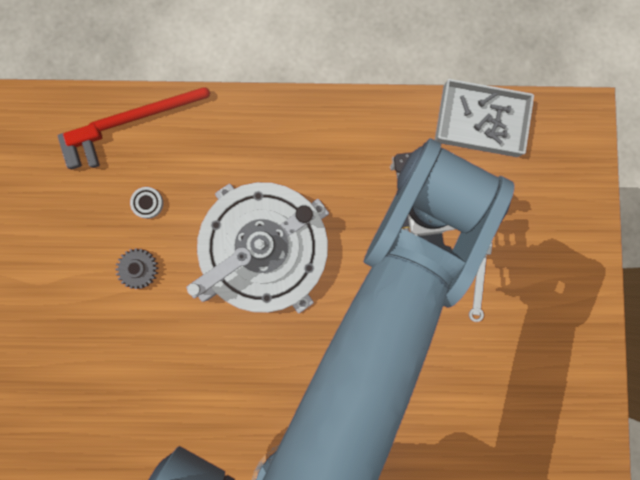

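Run:
```python
from h import *
st(); finish_job()
```

```text
t 17.35 tcp [ 584.71 -182.03  259.64] F [-0.23 -0.35  0.68]
the job is handed in; nothing more can be done
```

The job is handed in at 17.4 s: the table is one hole (60°) clockwise of its start, and the plunger has sprung up in the next hole. I shut the gripper, pressed the knob down about 12 mm with the fingertip, and pushed it round the 115 mm radius. I went 3 mm past the nominal hole position to make up for the knob lagging behind the finger, then lifted off. The knob was never gripped.

**Plunger up:** The knob pushed back with 5–6 N until the fingertip was at z = 98.6 mm, and the force was gone at 102 mm. In the side picture the knob stands at the same height relative to the calibration as at the start.

**Position:** In the top picture the knob is within about 0.3 mm of the next hole's predicted position. The side picture disagrees by about 1 mm sideways, which is within the play and the calibration.

**Loose parts:** The gear and bearing are at the same pixels as at the start. The arm partly hid the spanner and oil bottle in the last top picture. The visible end of the spanner is unmoved; I did not confirm the bottle separately, but the tool never came down near it.

**Other:** At the start, triangulating the knob put its top at 94 mm instead of 100 mm. Touching it confirmed about 100 mm.

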